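# Set out the bench for a timed settling test

### The job

Set out the bench for a timed settling test: stand the larger beaker in the middle of the white tile and lay the petri dish centred on top of it as a cover; stand the reagent bottle straight behind the timer (square to its back edge and in line with its middle, 8 cm from the timer's centre to the bottle's), and stand the vial on the bench midway between the tile and the timer. Set everything down upright rather than dropping it, and leave the timer, the small beaker and the tube cutter where they are.

Things in the scene. Friction and masses are not known exactly. Their poses are not given: they have to be found in the camera images.
- large_beaker: The larger of two glass beakers with a pale yellow filling: 54 mm across, 70 mm high, open top with a level rim. Stands upright; origin at the centre of its underside, z up. Grasp it across the outside.
- petri_dish: Closed petri dish, a flat whitish disc 68 mm across and 15 mm high, light (about 30 g). Origin at the centre of its underside, z up. Grasp it across its diameter.
- bottle: White plastic reagent bottle with a white screw cap (fixed on): body 48 mm across up to 60 mm, then the shoulder and a 43 mm wide cap, 87 mm high in all. Origin at the centre of its underside, z up.
- vial: Small glass screw-cap vial, 23 mm across, 52 mm high with its cap; the cap is solid only up to 45 mm above the foot, so grasp below that. Origin at the centre of its underside, z up.
- tile: White glazed square tile fixed flat on the bench, 100 x 100 mm, 8 mm thick, its flat top 8 mm above the bench. Origin at the centre of its underside, z up. Lies to the left or the right of the timer, turned up to 0.1 rad.
- timer: White bench timer with a display and buttons on top, loose, lying flat: 60 mm front to back, 66 mm wide, 21 mm high. Origin at the centre of its underside; its x axis points from its front edge (the edge on the robot's side, by the buttons) to its back edge (away from the robot), y to its left, z up. Its centre is about 200 mm from that of the tile; turned up to 0.25 rad.
- small_beaker: The smaller empty glass beaker, 46 mm across, 56 mm high; a bystander in front of the row of things. Origin at the centre of its underside. Tall fixed equipment flanks all this: an analyser box on the left (its side at about y = 0.22, its front at about x = 0.47, so approach round the front of it) and a sampler on the right (from about y = -0.28).
- cutter: Yellow tube cutter, a bystander, 24 x 75 mm and 14 mm high, lying near the front of the bench on the right. Origin at the centre of its underside.
Mind the look-alikes: they are no part of the job. What is shaped like the bottle but black is not meant. What is shaped like the large_beaker but black is not meant.

How it is judged (in metres and radians):
At the end, for the whole second after the job is handed in: Large beaker upright on the tile, petri dish level on its rim, each centred within 12 mm; bottle upright 80 mm behind the timer's centre, within 15 mm along and across; vial upright, 84-116 mm from tile and timer centres, within 16 mm of the tile's own y axis. All at rest, released (horizontal distance between large_beaker and tile below 0.012 m and height (world z) of large_beaker between 0.005 and 0.011 m and horizontal distance between petri_dish and large_beaker below 0.012 m and z of petri_dish in the frame of large_beaker between 0.066 and 0.075 m and x of bottle in the frame of timer between 0.065 and 0.095 m and y of bottle in the frame of timer between -0.015 and 0.015 m and height (world z) of bottle between -0.003 and 0.004 m and x of vial in the frame of tile between -0.016 and 0.016 m and horizontal distance between vial and tile between 0.084 and 0.116 m and horizontal distance between vial and timer between 0.084 and 0.116 m and height (world z) of vial between -0.003 and 0.004 m and angle between each of large_beaker, petri_dish, bottle, vial's own z axis and vertical below 0.1 rad and linear speed of each of large_beaker, petri_dish, bottle, vial below 0.02 m/s and angular speed of each of large_beaker, petri_dish, bottle, vial below 0.2 rad/s); the robot touches nothing.
It fails at once if the timer, the small beaker or the tube cutter is moved by more than 15 mm (distance of any of timer, small_beaker, cutter from where it was at the start of the episode above 0.015 m).
It fails at once if the beaker, petri dish, bottle or vial is dropped from more than about 3 cm (falls free of the fingers faster than 0.8 m/s) ((contact force between large_beaker and the fingers below 0.02 N and linear speed of large_beaker above 0.8 m/s) or (contact force between petri_dish and the fingers below 0.02 N and linear speed of petri_dish above 0.8 m/s) or (contact force between bottle and the fingers below 0.02 N and linear speed of bottle above 0.8 m/s) or (contact force between vial and the fingers below 0.02 N and linear speed of vial above 0.8 m/s)).
It fails at once if the beaker, bottle or vial is tipped over (angle between any of large_beaker, bottle, vial's own z axis and vertical above 0.8 rad).
It also fails if it takes over 104 s, if anything falls off the work surface, if the arm or the gripper's body presses on something with over 40 N, if the wrist force passes 120 N, or if a joint passes its speed limit or range.

### The arm

A 6-joint arm with a two-finger parallel gripper is mounted at the origin on a cart in front of the work surface, level with it; the furniture and walls round the work are solid. World frame = base frame: x ahead of the robot, y to its left, z up, the work surface at z = 0. Lengths are in mm, angles in rad, forces in N, time in s.
With the tool pointing down it reaches from about 225 to 725 mm from the base axis. Payload 3.1 kg.
Tool frame: the origin (TCP) lies at the very end of the fingers, on their centre line; the grasp point (between the pads) lies 19 mm behind it; z points along the fingers, y is the line along which they close (so a half turn about z gives the same grasp; the last joint's range is limited). The gripper opens to 85 mm and grips with 20 to 120 N. Pads are 22 mm wide; open, the fingers measure 114 mm over their backs; the gripper's body (76 mm by 85 mm) begins 54 mm behind the grasp point. The pads swing forward as they close: fully open they stand 13 mm farther back than shut.
Start: joints at [1.124, 0.048, 0.099, 1.622, 0, 1.443], TCP at [164.556, 498.536, 231.312] pointing down, gripper open.
Joint ranges: [-2.91, 2.91], [-0.99, 1.94], [-1.21, 1.42], [-2.12, 2.29], [-1.49, 1.47], [-3.14, 3.14]. Speed limits (rad/s): [2.79, 2.79, 3.14, 3.14, 3.14, 3.14].

### API

Orientations are given as a 3x3 rotation matrix whose columns are the frame's x, y, z axes.
In Python, from plant import status, eyes, workorder gives the robot as it stands. The module is installed in compiled form; this text tells all that it offers.
- The arm moves only by the tool servo_tool, never from a script. Its argument "commands" is a list of rows, each an object with "turn": the turn, a rotation vector about the tool's x, y, z in rad, a list of three; "translation": the shift along the tool's x, y, z in mm, a list of three; "jaw": the opening, from 0 (shut) to 1 (fully open). In form: [{"turn": [ax, ay, az], "translation": [dx, dy, dz], "jaw": jaw}, ...]. A call has 1 to 20 rows; each row shifts and turns the commanded pose from where the row before left it, along the tool's axes as they then stand; what a row does not reach is not made up. A row lasts 1/12 s, in which the tool goes at most 41.7 mm and 7.16 degrees, less where a joint would pass 70% of its speed; a pose out of reach is approached as far as the arm can. A call is refused whole if a number of a shift passes 41.7 or a number of a turn 0.125, either way. A call with a gripper value outside its range is refused whole. The fingers move at their own pace and stop on an object; "squeeze" is the grip in N (left out, the last holds). Time passes only in rows, so rows that do not move let the fingers close. It gives the time, the measured TCP pose, the force, the opening and the grip force at its end, in the units of the state.
- status.read_state(): the state, without advancing time (a new reading comes with each control period).
- eyes.capture(name): name is "scene" or "top" or "wrist"; returns the picture (400x640x3 uint8, red, green, blue); there is no depth.
- eyes.camera_model(name): a dict with "fx", "fy", "cx", "cy" (pixels), "eye" and "attitude" of the camera in the world. Camera axes: x right, y up, looking along -z (the intrinsics and any distortion apply to the point x, -y, -z); pixel columns grow to the right and rows downward; lengths in mm; the calibration is good to about 2 mm. A picture is of the moment at which its call begins: read the wrist's pose just before it. camera_model takes no time and is no camera call; for the wrist camera it gives the pose at the moment of the call.
- workorder.finish_job(): hands the job in; it is judged then, once.
The state is a dict: "time_s": time; "q": joint angles; "joint_vel": joint speeds; "tau": joint torques, N m; "position": TCP position; "ee_rot": TCP orientation; "ft_force": force on the tool from outside, world axes, zero at the start; "moment": the same for the moment, N m; "grip_width": finger opening in mm; "grasp_force": force on a finger pad.
Only numpy, scipy, OpenCV 4.12 (cv2) and the standard library are available. Lean on these libraries where they do the work, as an engineer would, in place of code of your own. Each camera call takes 0.05 s, during which the arm holds its last target. There are 200 camera calls.

## Working session

There is one attempt and no reset: what is moved stays moved. The work goes in short steps, Python scripts to look and compute and a tool call to move; the robot and the scene stay as the last step left them, time stands still between calls to the robot, and variables do not carry over. Pictures are saved under pics/ and viewed, at most 14 in all, crops included, and the job is handed in when it is done.

Besides the shell and the picture viewer there is one more tool, called as name(argument=value, ...) on one line, values as JSON. servo_tool: Moves the arm, as the interface text tells. Its arguments: {"type":"object","properties":{"commands":{"type":"array"},"squeeze":{"type":"number"}},"required":["commands"]}

```bash
mkdir -p pics; python3 - <<'E'
from plant import status, eyes
import cv2
for n in("scene","top"):
    im=eyes.capture(n); cv2.imwrite(f"pics/{n}0.png",im[:,:,::-1]); print(n,eyes.camera_model(n))
s=status.read_state(); print(s)
E
```

```text
scene {'fx': 453.53570332780015, 'fy': 453.53570332780015, 'cx': 312.8723017075164, 'cy': 199.679687019388, 'eye': array([260.97720226, 585.52185963, 540.57745883]), 'attitude': array([[-0.90509702,  0.24461456, -0.34779751],
       [-0.42510376, -0.53842373,  0.72758964],
       [-0.00928342,  0.80638924,  0.59131228]])}
top {'fx': 488.5029762854594, 'fy': 488.5029762854594, 'cx': 316.3508150015666, 'cy': 193.62455584575866, 'eye': array([ 428.10794894,  -47.25177516, 1004.54657381]), 'attitude': array([[-0.02096653,  0.99179855, -0.12607952],
       [-0.99915966, -0.02522859, -0.03230321],
       [-0.03521908,  0.12529628,  0.99149405]])}
{'time_s': 0.1, 'q': array([ 1.12421778e+00,  4.86871950e-02,  9.77234709e-02,  1.62202048e+00,
       -1.55178882e-05,  1.44301165e+00]), 'joint_vel': array([-0.00077015, -0.00100925,  0.00349615, -0.00038593, -0.00082919,
        0.00030321]), 'tau': array([ 2.96676983e-03, -3.39851332e+01,  3.20935249e+01,  1.58578082e-02,
       -1.59278998e-04, -1.29665213e-05]), 'position': array([164.30636919, 498.02464403, 230.21320972]), 'ee_rot': array([[-9.49614018e-01,  3.13420404e-01, -9.30906699e-04],
       [ 3.13421676e-01,  9.49611991e-01, -1.98000911e-03],
       [ 2.63424908e-04, -2.17201075e-03, -9.99997606e-01]]), 'ft_force': array([-0.35987733,  0.84122557, -0.29510067]), 'moment': array([ 0.02230192, -0.0345282 ,  0.01416012]), 'grasp_force': 0.0, 'grip_width': 85.35569034597553}
```

View pics/scene0.png

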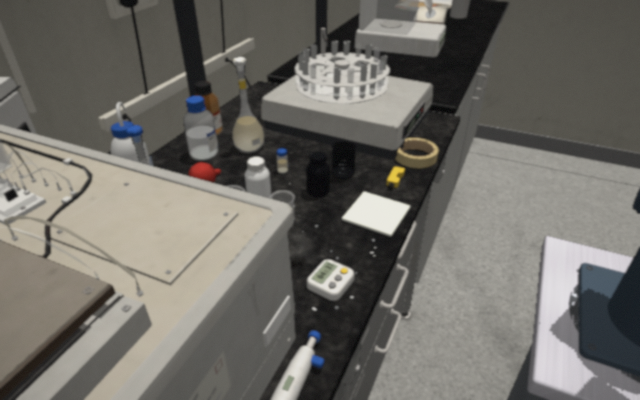

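View pics/top0.png

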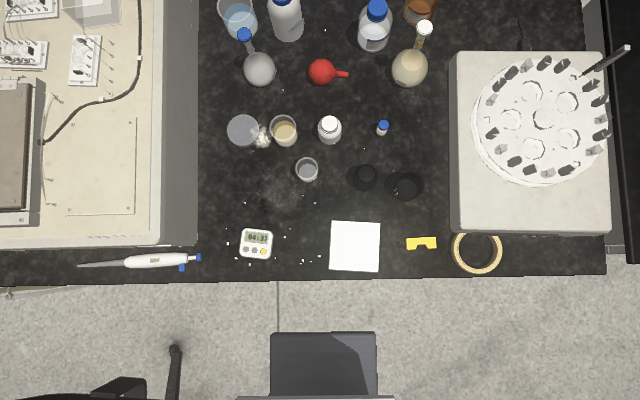

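The top view shows, left to right:
- petri dish at (243,130)
- yellow-filled beaker at (284,131)
- white bottle at (330,129)
- vial at (382,128)
- small empty beaker at (306,169)
- timer at (256,243)
- tile at (355,246)
- cutter at (421,243)

Candidates for the bottle and beaker are white (330,129) and black (364,177) for the bottle, and yellow (284,131) and black (404,186) for the beaker. The white bottle and yellow beaker fit the description. I'll confirm in an enlarged crop.

```bash
cat > h.py <<'E'
import numpy as np, cv2
from plant import status, eyes
def ray(m,u,v,z):
    d=np.array([(u-m["cx"])/m["fx"],-(v-m["cy"])/m["fy"],-1.0]); R=np.array(m["attitude"]); e=np.array(m["eye"])
    d=R@d; return e+d*(z-e[2])/d[2]
def proj(m,p):
    c=np.array(m["attitude"]).T@(np.array(p)-m["eye"]); return m["cx"]+m["fx"]*c[0]/-c[2], m["cy"]-m["fy"]*c[1]/-c[2]
E
python3 - <<'E'
from h import *
im=cv2.imread("pics/top0.png")
cv2.imwrite("pics/crop1.png",cv2.resize(im[100:280,215:445],None,fx=3.4,fy=3.3,interpolation=cv2.INTER_CUBIC))
m=eyes.camera_model("top")
for n,u,v,z in [("petri",243,130,15),("lb",284,131,60),("bottle",330,124,87),("vial",383,125,50),("sb",306,169,40),("timer",256,243,21),("tile",355,246,8),("cutter",421,243,14)]:
    print(n,ray(m,u,v,z).round())
g=cv2.cvtColor(im,cv2.COLOR_BGR2GRAY)
for n,b,z in(("tile",(320,212,390,280),8),("timer",(232,222,280,266),21)):
    x0,y0,x1,y1=b; t=((g[y0:y1,x0:x1]>(150 if n=="tile" else 110))*255).astype(np.uint8)
    t=cv2.morphologyEx(t,cv2.MORPH_OPEN,np.ones((4,4)))
    c=max(cv2.findContours(t,0,2)[0],key=cv2.contourArea)[:,0,:]
    w=np.array([ray(m,u+x0,v+y0,z)[:2] for u,v in c],np.float32); print(n,cv2.minAreaRect(w))
E
```

```text
petri [692. 135.  15.]
lb [675.  45.  60.]
bottle [679. -47.  87.]
vial [ 684. -152.   50.]
sb [601.   4.  40.]
timer [456. 108.  21.]
tile [446. -91.   8.]
cutter [ 449. -223.   14.]
tile ((444.7217712402344, -91.22367095947266), (99.63534545898438, 99.5846939086914), 85.47112274169922)
timer ((453.9105224609375, 106.74504852294922), (64.98006439208984, 58.01564025878906), 81.79521942138672)
```

View pics/crop1.png

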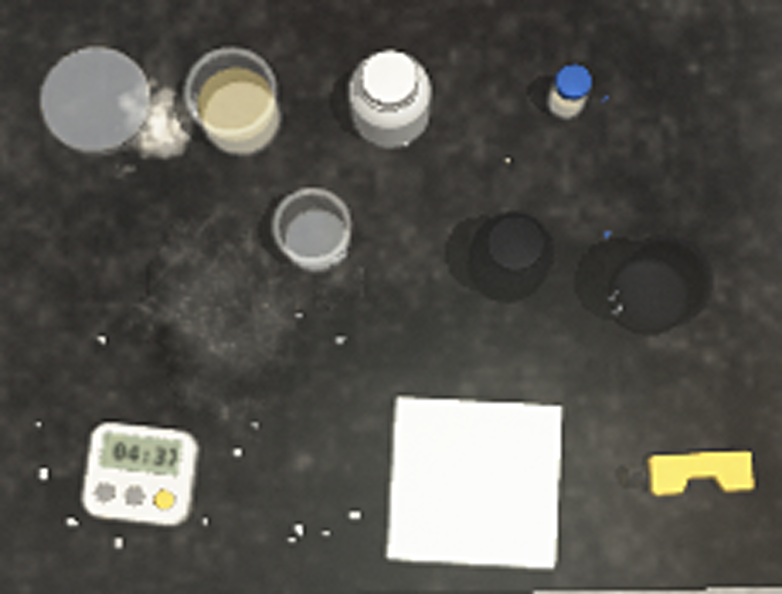

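The crop confirms it: the white bottle and the yellow-filled beaker are the ones meant, and the black pair are the look-alikes. I'll refine the numbers, then move the tool round the front, squared to the world axes.

```bash
python3 - <<'E'
from h import *
m=eyes.camera_model("top")
for n,u,v,z in [("petri",96,99,15),("lb rim",231,92,70),("lb foot front",240,153,0),("bottle",390,77,87),("bottle foot front",390,146,0),("vial",574,82,52),("vial foot front",568,118,0),("sb",312,226,56)]:
    print(n,ray(m,215+u/3.4,100+v/3.3,z).round(1))
E
```

```text
petri [691.7 134.9  15. ]
lb rim [679.   46.2  70. ]
lb foot front [657.7  48.1   0. ]
bottle [680.7 -46.   87. ]
bottle foot front [659.6 -44.8   0. ]
vial [ 683.9 -153.6   52. ]
vial foot front [ 674.5 -154.8    0. ]
sb [599.2   1.5  56. ]
```

servo_tool(commands=[{"turn": [0,0,-0.107],"translation": [0,0,0],"jaw": 0.85},{"turn": [0,0,-0.106],"translation": [0,0,0],"jaw": 0.85},{"turn": [0,0,-0.106],"translation": [0,0,0],"jaw": 0.85},{"turn": [0,0,0],"translation": [-17,-35,0],"jaw": 0.85},{"turn": [0,0,0],"translation": [-17,-35,0],"jaw": 0.85},{"turn": [0,0,0],"translation": [-17,-35,0],"jaw": 0.85},{"turn": [0,0,0],"translation": [-17,-35,0],"jaw": 0.85},{"turn": [0,0,0],"translation": [-17,-35,0],"jaw": 0.85},{"turn": [0,0,0],"translation": [-17,-35,0],"jaw": 0.85},{"turn": [0,0,0],"translation": [-17,-35,0],"jaw": 0.85},{"turn": [0,0,0],"translation": [-17,-35,0],"jaw": 0.85},{"turn": [0,0,0],"translation": [-17,-35,0],"jaw": 0.85},{"turn": [0,0,0],"translation": [-17,-35,0],"jaw": 0.85},{"turn": [0,0,0],"translation": [-17,-35,0],"jaw": 0.85},{"turn": [0,0,0],"translation": [-17,-35,0],"jaw": 0.85},{"turn": [0,0,0],"translation": [-17,-35,0],"jaw": 0.85}], squeeze=30)

```text
time_s: 1.43
position: [385.8, 41.7, 231.0]
ee_rot: [[-1.0, 0.0, -0.0], [0.0, 1.0, 0.0], [0.0, 0.0, -1.0]]
ft_force: [0.5, 0.3, 0.5]
grip_width: 72.6
grasp_force: 0.0
```

servo_tool(commands=[{"turn": [0,0,0],"translation": [-40,0,0],"jaw": 0.8},{"turn": [0,0,0],"translation": [-40,0,0],"jaw": 0.8},{"turn": [0,0,0],"translation": [-40,0,0],"jaw": 0.8},{"turn": [0,0,0],"translation": [-40,0,0],"jaw": 0.8},{"turn": [0,0,0],"translation": [-40,0,0],"jaw": 0.8},{"turn": [0,0,0],"translation": [0,0,0],"jaw": 0.8},{"turn": [0,0,0],"translation": [0,0,0],"jaw": 0.8}])

```text
time_s: 2.02
position: [586.2, 43.4, 226.6]
ee_rot: [[-1.0, 0.0, -0.008], [0.0, 1.0, 0.0], [0.008, 0.0, -1.0]]
ft_force: [-0.3, 0.8, 0.3]
grip_width: 68.4
grasp_force: 0.0
```

```bash
python3 - <<'E'
from h import *
m=eyes.camera_model("wrist"); im=eyes.capture("wrist"); cv2.imwrite("pics/w1.png",im[:,:,::-1])
print(status.read_state()["position"],m)
for n,p in [("petri",(691.7,134.9,15)),("lb",(682,46.5,70)),("bottle",(681,-46,87)),("sb",(600,2,56)),("lbfoot",(682,46.5,0))]: print(n,proj(m,p))
E
```

```text
[585.23723853  43.53609684 228.82128157] {'fx': 283.7727708142268, 'fy': 283.7727708142268, 'cx': 311.835876528374, 'cy': 197.41921383041785, 'eye': array([503.48091081,  42.13283127, 369.72746487]), 'attitude': array([[-6.51126299e-05, -9.48071133e-01, -3.18058362e-01],
       [ 9.99999965e-01,  2.02031836e-05, -2.64940944e-04],
       [ 2.57608653e-04, -3.18058368e-01,  9.48071099e-01]])}
petri (np.float64(378.2055027263997), np.float64(244.41850231641865))
lb (np.float64(315.39680052760235), np.float64(258.9422388576949))
bottle (np.float64(234.6867446842516), np.float64(265.96417855227975))
sb (np.float64(277.05231456029435), np.float64(190.2619587170324))
lbfoot (np.float64(314.8040366644635), np.float64(233.4065241336783))
```

View pics/w1.png

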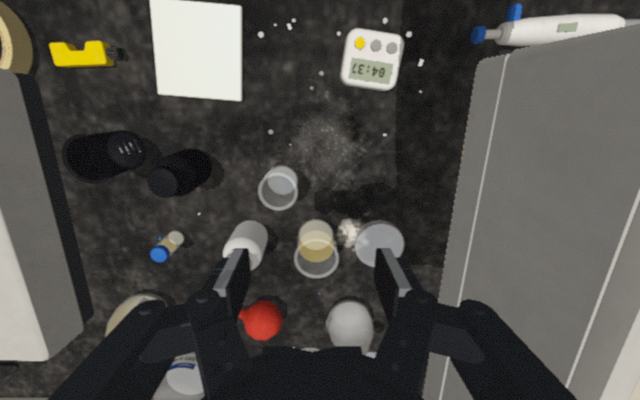

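The wrist view agrees: large beaker rim at (316,258), petri dish at (380,243) and small beaker at (278,190), all within 2 px of prediction. I'll descend on the large beaker.

servo_tool(commands=[{"turn": [0,0,0],"translation": [-32,1,0],"jaw": 0.8},{"turn": [0,0,0],"translation": [-32,1,0],"jaw": 0.8},{"turn": [0,0,0],"translation": [-32,1,0],"jaw": 0.8},{"turn": [0,0,0],"translation": [0,0,30],"jaw": 0.8},{"turn": [0,0,0],"translation": [0,0,35],"jaw": 0.8},{"turn": [0,0,0],"translation": [0,0,35],"jaw": 0.8},{"turn": [0,0,0],"translation": [0,0,20],"jaw": 0.8},{"turn": [0,0,0],"translation": [0,0,0],"jaw": 0.8},{"turn": [0,0,0],"translation": [0,0,0],"jaw": 0.8}])

```text
time_s: 2.82
position: [679.5, 46.9, 111.6]
ee_rot: [[-1.0, -0.0, -0.002], [-0.0, 1.0, 0.0], [0.002, 0.0, -1.0]]
ft_force: [-0.4, -0.1, 0.4]
grip_width: 68.2
grasp_force: 0.0
```

servo_tool(commands=[{"turn": [0,0,0],"translation": [-2,0,25],"jaw": 0.8},{"turn": [0,0,0],"translation": [0,0,25],"jaw": 0.8},{"turn": [0,0,0],"translation": [0,0,20],"jaw": 0.8},{"turn": [0,0,0],"translation": [0,0,12],"jaw": 0.8},{"turn": [0,0,0],"translation": [0,0,0],"jaw": 0.8},{"turn": [0,0,0],"translation": [0,0,0],"jaw": 0.5},{"turn": [0,0,0],"translation": [0,0,0],"jaw": 0.4},{"turn": [0,0,0],"translation": [0,0,0],"jaw": 0.4},{"turn": [0,0,0],"translation": [0,0,0],"jaw": 0.4},{"turn": [0,0,0],"translation": [0,0,0],"jaw": 0.4}], squeeze=30)

```text
time_s: 3.65
position: [685.6, 46.6, 32.3]
ee_rot: [[-1.0, -0.0, 0.005], [-0.0, 1.0, -0.0], [-0.005, -0.0, -1.0]]
ft_force: [0.6, 1.1, 6.1]
grip_width: 52.3
grasp_force: 31.7
```

servo_tool(commands=[{"turn": [0,0,0],"translation": [0,0,-15],"jaw": 0.4},{"turn": [0,0,0],"translation": [0,0,-30],"jaw": 0.4},{"turn": [0,0,0],"translation": [0,0,-35],"jaw": 0.4},{"turn": [0,0,0],"translation": [0,0,-30],"jaw": 0.4},{"turn": [0,0,0],"translation": [0,0,-15],"jaw": 0.4},{"turn": [0,0,0],"translation": [20,-10,0],"jaw": 0.4},{"turn": [0,0,0],"translation": [30,-17,0],"jaw": 0.4},{"turn": [0,0,0],"translation": [30,-17,0],"jaw": 0.4},{"turn": [0,0,0],"translation": [30,-17,0],"jaw": 0.4},{"turn": [0,0,0],"translation": [30,-17,0],"jaw": 0.4},{"turn": [0,0,0],"translation": [30,-17,0],"jaw": 0.4},{"turn": [0,0,0],"translation": [30,-17,0],"jaw": 0.4},{"turn": [0,0,0],"translation": [25,-17,0],"jaw": 0.4},{"turn": [0,0,0],"translation": [13,-9,0],"jaw": 0.4},{"turn": [0,0,0],"translation": [0,0,0],"jaw": 0.4},{"turn": [0,0,0],"translation": [0,0,0],"jaw": 0.4}])

```text
time_s: 4.98
position: [445.6, -91.8, 154.6]
ee_rot: [[-1.0, 0.002, 0.001], [0.002, 1.0, 0.0], [-0.001, 0.0, -1.0]]
ft_force: [-0.1, -0.6, -0.8]
grip_width: 52.5
grasp_force: 31.7
```

```bash
python3 - <<'E'
from h import *
m=eyes.camera_model("wrist"); print(status.read_state()["position"]); im=eyes.capture("wrist"); cv2.imwrite("pics/w2.png",im[:,:,::-1])
m2=eyes.camera_model("top"); t=eyes.capture("top"); cv2.imwrite("pics/t2.png",t[:,:,::-1])
p=status.read_state()["position"];print(p); print(proj(m,(444.7,-91.2,8)),[proj(m,(p[0]+d,p[1],p[2]+38)) for d in(-27,0,27)])
E
```

```text
[445.56607451 -91.77254934 154.58631846]
[446.45511961 -91.16808528 154.48347089]
(np.float64(313.4851965084716), np.float64(182.53121750802376)) [(np.float64(316.0495925241027), np.float64(247.16467505279422)), (np.float64(315.8323443831313), np.float64(300.9443994938216)), (np.float64(315.64340772708255), np.float64(347.7156227304302))]
```

View pics/w2.png

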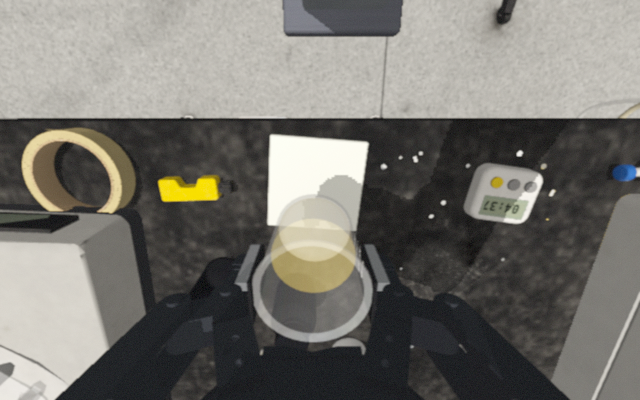

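```bash
python3 - <<'E'
from h import *
m=eyes.camera_model("wrist"); g=cv2.cvtColor(cv2.imread("pics/w2.png"),cv2.COLOR_BGR2GRAY)
def cont(b,th):
    x0,y0,x1,y1=b; t=((g[y0:y1,x0:x1]>th)*255).astype(np.uint8); t=cv2.morphologyEx(t,cv2.MORPH_OPEN,np.ones((4,4)))
    return max(cv2.findContours(t,0,1)[0],key=cv2.contourArea)[:,0,:]+[x0,y0]
c=cont((455,155,555,230),110); w=np.array([ray(m,u,v,21)[:2] for u,v in c],np.float32); print("timer",cv2.minAreaRect(w))
c=cont((255,126,380,240),170); w=np.array([ray(m,u,v,8)[:2] for u,v in c])
near=w[(w[:,0]<w[:,0].min()+14)]
# fit edges: per-column/row extremes
def fit(a): return np.polyfit(a[:,1],a[:,0],1)
uy=[(w[abs(w[:,1]-y)<1.5][:,0].min(),y) for y in range(-125,-55,4) if (abs(w[:,1]-y)<1.5).any()]
k,b=fit(np.array(uy)); print("near edge slope",k,"x at y=-90:",k*-90+b)
for x in range(405,475,8):
    s=w[abs(w[:,0]-x)<1.5][:,1]
    if len(s): print(x,s.min().round(1),s.max().round(1))
# top recheck of tile with sub-pixel: saturated brightness moment
m=eyes.camera_model("top"); im=cv2.imread("pics/top0.png"); G=cv2.cvtColor(im,cv2.COLOR_BGR2GRAY).astype(float)[212:280,322:390]
W=np.clip((G-60)/(G.max()-60),0,1); v,u=np.mgrid[212:280,322:390]; W[G<100]=0; print(ray(m,(u*W).sum()/W.sum(),(v*W).sum()/W.sum(),8))
E
```

```text
timer ((455.7376403808594, 104.6159439086914), (71.16444396972656, 59.41988754272461), 82.2744369506836)
near edge slope 0.07484160896906623 x at y=-90: 399.7142484529421
405 -133.7 -35.5
413 -135.1 -36.0
421 -135.5 -35.6
429 -135.9 -36.2
437 -136.3 -37.6
445 -136.6 -38.2
453 -138.1 -39.9
461 -138.4 -40.5
469 -138.8 -41.1
[445.88502757 -89.61719288   8.        ]
```

servo_tool(commands=[{"turn": [0,0,0],"translation": [-3,2,20],"jaw": 0.4},{"turn": [0,0,0],"translation": [0,0,30],"jaw": 0.4},{"turn": [0,0,0],"translation": [0,0,30],"jaw": 0.4},{"turn": [0,0,0],"translation": [0,0,20],"jaw": 0.4},{"turn": [0,0,0],"translation": [0,0,8],"jaw": 0.4},{"turn": [0,0,0],"translation": [0,0,0],"jaw": 0.4},{"turn": [0,0,0],"translation": [0,0,0],"jaw": 0.4}])

```text
time_s: 5.67
position: [449.3, -89.1, 46.6]
ee_rot: [[-1.0, -0.001, -0.0], [-0.001, 1.0, 0.0], [0.0, 0.0, -1.0]]
ft_force: [-0.0, 0.2, 0.1]
grip_width: 52.5
grasp_force: 31.7
```

servo_tool(commands=[{"turn": [0,0,0],"translation": [0,0,2],"jaw": 0.4},{"turn": [0,0,0],"translation": [0,0,0],"jaw": 0.4}])

```text
time_s: 5.83
position: [450.4, -89.8, 46.1]
ee_rot: [[-1.0, -0.0, 0.003], [-0.0, 1.0, -0.001], [-0.003, -0.001, -1.0]]
ft_force: [0.2, -0.2, -1.9]
grip_width: 52.2
grasp_force: 31.8
```

servo_tool(commands=[{"turn": [0,0,0],"translation": [0,0,2],"jaw": 0.4},{"turn": [0,0,0],"translation": [0,0,0],"jaw": 0.4}])

```text
time_s: 6.0
position: [449.4, -89.7, 43.1]
ee_rot: [[-1.0, -0.0, 0.002], [-0.0, 1.0, -0.001], [-0.002, -0.001, -1.0]]
ft_force: [-0.4, 0.6, -0.5]
grip_width: 52.3
grasp_force: 31.8
```

servo_tool(commands=[{"turn": [0,0,0],"translation": [0,0,2],"jaw": 0.4},{"turn": [0,0,0],"translation": [0,0,0],"jaw": 0.4}])

```text
time_s: 6.17
position: [448.7, -89.5, 40.3]
ee_rot: [[-1.0, -0.0, 0.0], [-0.0, 1.0, -0.0], [-0.0, -0.0, -1.0]]
ft_force: [-0.8, -0.5, -0.4]
grip_width: 52.3
grasp_force: 31.8
```

servo_tool(commands=[{"turn": [0,0,0],"translation": [0,0,2],"jaw": 0.4},{"turn": [0,0,0],"translation": [0,0,0],"jaw": 0.4}])

```text
time_s: 6.33
position: [449.2, -89.4, 40.2]
ee_rot: [[-1.0, -0.0, 0.001], [-0.0, 1.0, -0.0], [-0.001, -0.0, -1.0]]
ft_force: [-3.6, 1.0, 7.8]
grip_width: 52.4
grasp_force: 32.2
```

servo_tool(commands=[{"turn": [0,0,0],"translation": [0,0,0],"jaw": 0.65},{"turn": [0,0,0],"translation": [0,0,0],"jaw": 0.8},{"turn": [0,0,0],"translation": [0,0,0],"jaw": 0.8},{"turn": [0,0,0],"translation": [0,0,-20],"jaw": 0.8},{"turn": [0,0,0],"translation": [0,0,-30],"jaw": 0.8},{"turn": [0,0,0],"translation": [0,0,-40],"jaw": 0.8},{"turn": [0,0,0],"translation": [0,0,-40],"jaw": 0.8},{"turn": [0,0,0],"translation": [0,0,-20],"jaw": 0.9},{"turn": [0,0,0],"translation": [-40,0,0],"jaw": 0.9},{"turn": [0,0,0],"translation": [-40,0,0],"jaw": 0.9},{"turn": [0,0,0],"translation": [-40,0,0],"jaw": 0.9},{"turn": [0,0,0],"translation": [0,0,0],"jaw": 0.9},{"turn": [0,0,0],"translation": [0,0,0],"jaw": 0.9}])

```text
time_s: 7.42
position: [569.3, -89.2, 184.6]
ee_rot: [[-1.0, -0.001, -0.006], [-0.001, 1.0, 0.002], [0.006, 0.002, -1.0]]
ft_force: [-0.0, 1.0, 0.2]
grip_width: 76.6
grasp_force: 0.0
```

```bash
python3 - <<'E'
from h import *
m=eyes.camera_model("wrist"); im=eyes.capture("wrist")[:,:,::-1]; p=status.read_state(); print(p["position"],p["grip_width"])
cv2.imwrite("pics/w3.png",im)
t=eyes.capture("top")[:,:,::-1]; c=cv2.resize(t[210:290,310:400],None,fx=4,fy=4,interpolation=cv2.INTER_CUBIC); cv2.imwrite("pics/t3.png",t)
a=np.zeros((400,1000,3),np.uint8); a[:,:640]=im; a[:320,640:]=c; cv2.imwrite("pics/c3.png",cv2.resize(a,None,fx=.8,fy=.8))
mt=eyes.camera_model("top")
for q in [(446,-89,78),(446,-89,8)]: print("wrist",proj(m,q),"top",proj(mt,q))
E
```

```text
[568.32945875 -89.20328051 186.24258338] 76.75672667139062
wrist (np.float64(313.61320240695005), np.float64(47.721527446297216)) top (np.float64(355.64583866203674), np.float64(245.31002870309743))
wrist (np.float64(313.1067289840687), np.float64(60.039139055519314)) top (np.float64(354.1059337981697), np.float64(246.0151245931301))
```

View pics/c3.png

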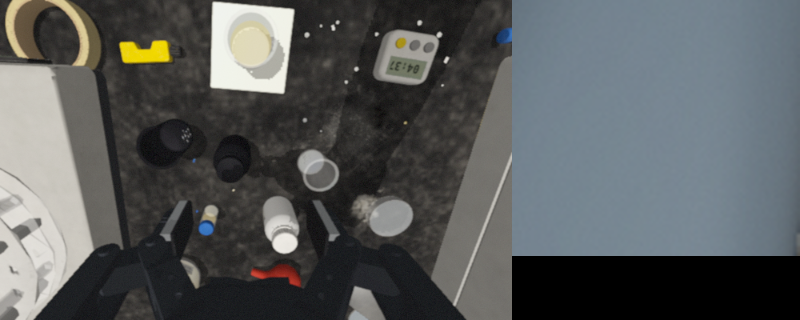

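The wrist view has the tile centre at about (314,60) px and the beaker rim centre at about (314,49). Both match prediction, so the beaker is centred within about 2 mm. Next is the petri dish.

```bash
python3 - <<'E'
from h import *
m=eyes.camera_model("wrist")
for n,u,v,z in[("petri",391,216,15),("bottle cap",284.5,241,87),("vial cap",206,229,52),("vial foot",211,210,0)]: print(n,ray(m,u/.8,v/.8,z))
E
```

```text
petri [690.68141046 137.30677958  15.        ]
bottle cap [681.05079218 -45.02397359  87.        ]
vial cap [ 688.3577041  -153.37098327   52.        ]
vial foot [ 688.98494116 -154.47139694    0.        ]
```

servo_tool(commands=[{"turn": [0,0,0],"translation": [-12,37,0],"jaw": 0.95},{"turn": [0,0,0],"translation": [-20,37,0],"jaw": 0.95},{"turn": [0,0,0],"translation": [-20,37,0],"jaw": 0.95},{"turn": [0,0,0],"translation": [-20,37,0],"jaw": 0.95},{"turn": [0,0,0],"translation": [-20,37,0],"jaw": 0.95},{"turn": [0,0,0],"translation": [-20,37,0],"jaw": 0.95},{"turn": [0,0,0],"translation": [-10,2,20],"jaw": 0.95},{"turn": [0,0,0],"translation": [0,0,35],"jaw": 0.95},{"turn": [0,0,0],"translation": [0,0,35],"jaw": 0.95},{"turn": [0,0,0],"translation": [0,0,25],"jaw": 0.95},{"turn": [0,0,0],"translation": [0,0,0],"jaw": 0.95},{"turn": [0,0,0],"translation": [0,0,0],"jaw": 0.95}])

```text
time_s: 8.52
position: [687.3, 132.4, 72.7]
ee_rot: [[-1.0, 0.0, -0.004], [0.0, 1.0, -0.0], [0.004, -0.0, -1.0]]
ft_force: [-0.1, -0.2, 0.6]
grip_width: 81.6
grasp_force: 0.0
```

servo_tool(commands=[{"turn": [0,0,0],"translation": [-4,4,10],"jaw": 0.95},{"turn": [0,0,0],"translation": [0,0,25],"jaw": 0.95},{"turn": [0,0,0],"translation": [0,0,20],"jaw": 0.95},{"turn": [0,0,0],"translation": [0,0,10],"jaw": 0.95},{"turn": [0,0,0],"translation": [0,0,5],"jaw": 0.95},{"turn": [0,0,0],"translation": [0,0,0],"jaw": 0.95},{"turn": [0,0,0],"translation": [0,0,0],"jaw": 0.95}])

```text
time_s: 9.1
position: [694.9, 137.0, 5.2]
ee_rot: [[-1.0, -0.0, 0.003], [-0.0, 1.0, 0.0], [-0.003, 0.0, -1.0]]
ft_force: [-0.4, -0.2, 0.3]
grip_width: 81.2
grasp_force: 0.0
```

servo_tool(commands=[{"turn": [0,0,0],"translation": [0,0,2],"jaw": 0.95},{"turn": [0,0,0],"translation": [0,0,2],"jaw": 0.95},{"turn": [0,0,0],"translation": [0,0,0],"jaw": 0.95}])

```text
time_s: 9.35
position: [694.3, 137.0, 0.1]
ee_rot: [[-1.0, -0.0, 0.001], [-0.0, 1.0, 0.0], [-0.001, 0.0, -1.0]]
ft_force: [-0.5, 0.1, -0.6]
grip_width: 80.9
grasp_force: 0.0
```

servo_tool(commands=[{"turn": [0,0,0],"translation": [3,0,2],"jaw": 0.95},{"turn": [0,0,0],"translation": [0,0,0],"jaw": 0.95},{"turn": [0,0,0],"translation": [0,0,0],"jaw": 0.8},{"turn": [0,0,0],"translation": [0,0,0],"jaw": 0.7},{"turn": [0,0,0],"translation": [0,0,0],"jaw": 0.7},{"turn": [0,0,0],"translation": [0,0,0],"jaw": 0.7},{"turn": [0,0,0],"translation": [0,0,0],"jaw": 0.7}], squeeze=25)

```text
time_s: 9.93
position: [690.9, 136.9, -2.4]
ee_rot: [[-1.0, -0.0, 0.0], [-0.0, 1.0, 0.0], [-0.0, 0.0, -1.0]]
ft_force: [1.0, -0.1, 1.9]
grip_width: 66.5
grasp_force: 28.2
```

servo_tool(commands=[{"turn": [0,0,0],"translation": [0,0,-10],"jaw": 0.7},{"turn": [0,0,0],"translation": [0,0,-25],"jaw": 0.7},{"turn": [0,0,0],"translation": [0,0,-35],"jaw": 0.7},{"turn": [0,0,0],"translation": [0,0,-35],"jaw": 0.7},{"turn": [0,0,0],"translation": [0,0,-30],"jaw": 0.7},{"turn": [0,0,0],"translation": [0,0,-15],"jaw": 0.7},{"turn": [0,0,0],"translation": [15,-15,0],"jaw": 0.7},{"turn": [0,0,0],"translation": [25,-23,0],"jaw": 0.7},{"turn": [0,0,0],"translation": [25,-23,0],"jaw": 0.7},{"turn": [0,0,0],"translation": [25,-23,0],"jaw": 0.7},{"turn": [0,0,0],"translation": [25,-23,0],"jaw": 0.7},{"turn": [0,0,0],"translation": [25,-23,0],"jaw": 0.7},{"turn": [0,0,0],"translation": [25,-23,0],"jaw": 0.7},{"turn": [0,0,0],"translation": [25,-23,0],"jaw": 0.7},{"turn": [0,0,0],"translation": [25,-23,0],"jaw": 0.7},{"turn": [0,0,0],"translation": [20,-17,0],"jaw": 0.7},{"turn": [0,0,0],"translation": [10,-10,0],"jaw": 0.7},{"turn": [0,0,0],"translation": [0,0,0],"jaw": 0.7},{"turn": [0,0,0],"translation": [0,0,0],"jaw": 0.7}])

```text
time_s: 11.52
position: [445.7, -89.5, 148.0]
ee_rot: [[-1.0, 0.002, 0.002], [0.002, 1.0, -0.0], [-0.002, -0.0, -1.0]]
ft_force: [0.1, 0.0, 0.0]
grip_width: 66.7
grasp_force: 28.2
```

```bash
python3 - <<'E'
from h import *
m=eyes.camera_model("wrist"); im=eyes.capture("wrist")[:,:,::-1]; p=status.read_state(); print(p["position"],p["grip_width"])
cv2.imwrite("pics/w4.png",im); P=p["position"]
print("rim",[proj(m,(446+a,-89+b,78)) for a,b in((-27,0),(0,27),(0,-27))],"dish",[proj(m,(P[0]+d,P[1]+e,P[2]+17)) for d,e in((-34,0),(0,34),(0,-34))])
E
```

```text
[446.2104896  -89.10216397 147.90916924] 66.6571964944212
rim [(np.float64(314.0066092917726), np.float64(177.73654627266274)), (np.float64(347.52701867334434), np.float64(210.17539307992826)), (np.float64(280.40700527582703), np.float64(210.25242796064896))] dish [(np.float64(315.11557021480974), np.float64(211.6317452912579)), (np.float64(380.93414413542314), np.float64(272.83574059348825)), (np.float64(248.98004044478162), np.float64(272.9730957760314))]
```

View pics/w4.png

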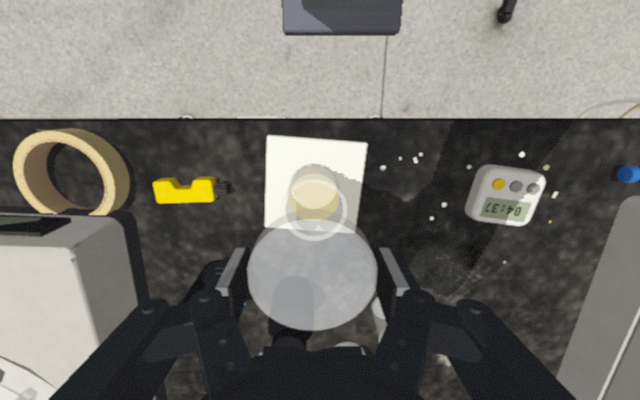

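The beaker rim is at (316,210) px and the held dish at (312,272), so they line up within about 3 mm. I'll trim that and lower.

servo_tool(commands=[{"turn": [0,0,0],"translation": [1,2,15],"jaw": 0.7},{"turn": [0,0,0],"translation": [0,0,20],"jaw": 0.7},{"turn": [0,0,0],"translation": [0,0,18],"jaw": 0.7},{"turn": [0,0,0],"translation": [0,0,9],"jaw": 0.7},{"turn": [0,0,0],"translation": [0,0,4],"jaw": 0.7},{"turn": [0,0,0],"translation": [0,0,0],"jaw": 0.7},{"turn": [0,0,0],"translation": [0,0,0],"jaw": 0.7}])

```text
time_s: 12.15
position: [445.4, -86.9, 81.9]
ee_rot: [[-1.0, -0.001, 0.001], [-0.001, 1.0, -0.0], [-0.001, -0.0, -1.0]]
ft_force: [0.5, -0.8, -0.8]
grip_width: 66.9
grasp_force: 28.2
```

servo_tool(commands=[{"turn": [0,0,0],"translation": [0,0,2],"jaw": 0.7},{"turn": [0,0,0],"translation": [0,0,0],"jaw": 0.7}])

```text
time_s: 12.32
position: [445.6, -87.3, 80.3]
ee_rot: [[-1.0, -0.0, 0.002], [-0.0, 1.0, -0.001], [-0.002, -0.001, -1.0]]
ft_force: [-0.1, -1.3, 0.3]
grip_width: 66.6
grasp_force: 28.2
```

servo_tool(commands=[{"turn": [0,0,0],"translation": [0,0,2],"jaw": 0.7},{"turn": [0,0,0],"translation": [0,0,0],"jaw": 0.7}])

```text
time_s: 12.48
position: [444.9, -87.2, 77.6]
ee_rot: [[-1.0, -0.0, 0.001], [-0.0, 1.0, -0.0], [-0.001, -0.0, -1.0]]
ft_force: [-0.5, 0.8, -0.6]
grip_width: 66.8
grasp_force: 28.2
```

servo_tool(commands=[{"turn": [0,0,0],"translation": [0,0,1.5],"jaw": 0.7},{"turn": [0,0,0],"translation": [0,0,0],"jaw": 0.7}])

```text
time_s: 12.65
position: [444.6, -87.2, 75.7]
ee_rot: [[-1.0, -0.0, -0.0], [-0.0, 1.0, 0.0], [0.0, 0.0, -1.0]]
ft_force: [0.2, 0.6, -0.6]
grip_width: 66.9
grasp_force: 28.2
```

servo_tool(commands=[{"turn": [0,0,0],"translation": [0,0,1],"jaw": 0.7},{"turn": [0,0,0],"translation": [0,0,0],"jaw": 0.7}])

```text
time_s: 12.82
position: [444.9, -87.2, 75.3]
ee_rot: [[-1.0, -0.0, 0.001], [-0.0, 1.0, -0.0], [-0.001, -0.0, -1.0]]
ft_force: [-0.6, 0.4, 2.5]
grip_width: 67.1
grasp_force: 28.4
```

servo_tool(commands=[{"turn": [0,0,0],"translation": [0,0,0],"jaw": 0.85},{"turn": [0,0,0],"translation": [0,0,0],"jaw": 1.0},{"turn": [0,0,0],"translation": [0,0,0],"jaw": 1.0},{"turn": [0,0,0],"translation": [0,0,0],"jaw": 1.0},{"turn": [0,0,0],"translation": [0,0,-15],"jaw": 1.0},{"turn": [0,0,0],"translation": [0,0,-30],"jaw": 1.0},{"turn": [0,0,0],"translation": [0,0,-40],"jaw": 1.0},{"turn": [0,0,0],"translation": [0,0,-30],"jaw": 0.8},{"turn": [0,0,0],"translation": [-40,10,0],"jaw": 0.8},{"turn": [0,0,0],"translation": [-40,11,0],"jaw": 0.8},{"turn": [0,0,0],"translation": [-40,11,0],"jaw": 0.8},{"turn": [0,0,0],"translation": [-36,10,0],"jaw": 0.8},{"turn": [0,0,0],"translation": [0,0,0],"jaw": 0.8},{"turn": [0,0,0],"translation": [0,0,0],"jaw": 0.8}])

```text
time_s: 13.98
position: [601.3, -44.4, 186.7]
ee_rot: [[-1.0, -0.002, -0.005], [-0.002, 1.0, 0.001], [0.005, 0.001, -1.0]]
ft_force: [-1.1, 0.8, -0.0]
grip_width: 68.4
grasp_force: 0.0
```

```bash
python3 - <<'E'
from h import *
m=eyes.camera_model("wrist"); im=eyes.capture("wrist")[:,:,::-1]; p=status.read_state(); print(p["position"],p["grip_width"])
cv2.imwrite("pics/w5.png",im)
for n,q in(("dish",(446,-89,93)),("tile",(446,-89,8)),("bottle",(681,-45.5,87)),("btgt",(533.5,96,0))): print(n,proj(m,q))
E
```

```text
[600.36344378 -44.80614583 188.20697016] 68.31023462670159
dish (np.float64(250.90210806263946), np.float64(-6.372111255120757))
tile (np.float64(268.2724696032873), np.float64(24.426808841634966))
bottle (np.float64(311.71019166482085), np.float64(274.31862041011993))
btgt (np.float64(438.4769667667085), np.float64(116.09339818683652))
```

View pics/w5.png

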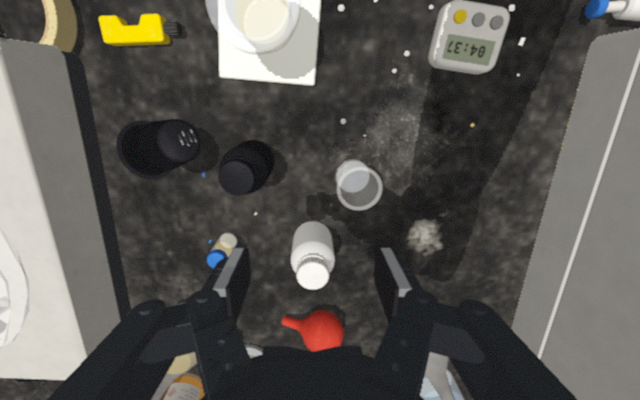

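The dish sits centred on the beaker: its edges cross the top of the frame at 205 and 300 px, against a predicted centre of 251. The bottle cap is at (313,274), as predicted. Going for the bottle.

servo_tool(commands=[{"turn": [0,0,0],"translation": [-27,0,0],"jaw": 0.8},{"turn": [0,0,0],"translation": [-27,0,0],"jaw": 0.8},{"turn": [0,0,0],"translation": [-25,0,0],"jaw": 0.8},{"turn": [0,0,0],"translation": [0,0,30],"jaw": 0.8},{"turn": [0,0,0],"translation": [0,0,35],"jaw": 0.8},{"turn": [0,0,0],"translation": [0,0,35],"jaw": 0.8},{"turn": [0,0,0],"translation": [0,0,30],"jaw": 0.8},{"turn": [0,0,0],"translation": [0,0,18],"jaw": 0.8},{"turn": [0,0,0],"translation": [0,0,8],"jaw": 0.8},{"turn": [0,0,0],"translation": [0,0,0],"jaw": 0.8},{"turn": [0,0,0],"translation": [0,0,0],"jaw": 0.8}])

```text
time_s: 14.95
position: [679.7, -45.6, 35.6]
ee_rot: [[-1.0, 0.0, 0.002], [0.0, 1.0, -0.0], [-0.002, -0.0, -1.0]]
ft_force: [-0.4, -0.2, -0.1]
grip_width: 68.4
grasp_force: 0.0
```

servo_tool(commands=[{"turn": [0,0,0],"translation": [-1,0,8],"jaw": 0.8},{"turn": [0,0,0],"translation": [0,0,0],"jaw": 0.8},{"turn": [0,0,0],"translation": [0,0,0],"jaw": 0.5},{"turn": [0,0,0],"translation": [0,0,0],"jaw": 0.35},{"turn": [0,0,0],"translation": [0,0,0],"jaw": 0.35},{"turn": [0,0,0],"translation": [0,0,0],"jaw": 0.35},{"turn": [0,0,0],"translation": [0,0,0],"jaw": 0.35}], squeeze=30)

```text
time_s: 15.53
position: [681.7, -45.0, 27.2]
ee_rot: [[-1.0, -0.0, 0.002], [-0.0, 1.0, -0.0], [-0.002, -0.0, -1.0]]
ft_force: [-1.0, 0.3, 3.8]
grip_width: 47.5
grasp_force: 31.4
```

```bash
python3 - <<'E'
from h import *
s=status.read_state(); print(s["position"],s["grip_width"],s["grasp_force"])
E
```

```text
[681.66689428 -45.01950497  27.17919152] 47.490195112182384 31.422634720802307
```

servo_tool(commands=[{"turn": [0,0,0],"translation": [0,0,-12],"jaw": 0.35},{"turn": [0,0,0],"translation": [0,0,-30],"jaw": 0.35},{"turn": [0,0,0],"translation": [0,0,-35],"jaw": 0.35},{"turn": [0,0,0],"translation": [0,0,-28],"jaw": 0.35},{"turn": [0,0,0],"translation": [0,0,-10],"jaw": 0.35},{"turn": [0,0,0],"translation": [13,12,0],"jaw": 0.35},{"turn": [0,0,0],"translation": [25,24,0],"jaw": 0.35},{"turn": [0,0,0],"translation": [25,24,0],"jaw": 0.35},{"turn": [0,0,0],"translation": [25,24,0],"jaw": 0.35},{"turn": [0,0,0],"translation": [25,24,0],"jaw": 0.35},{"turn": [0,0,0],"translation": [22,20,0],"jaw": 0.35},{"turn": [0,0,0],"translation": [12,12,0],"jaw": 0.35},{"turn": [0,0,0],"translation": [0,0,0],"jaw": 0.35},{"turn": [0,0,0],"translation": [0,0,20],"jaw": 0.35},{"turn": [0,0,0],"translation": [0,0,30],"jaw": 0.35},{"turn": [0,0,0],"translation": [0,0,30],"jaw": 0.35},{"turn": [0,0,0],"translation": [0,0,15],"jaw": 0.35},{"turn": [0,0,0],"translation": [0,0,0],"jaw": 0.35},{"turn": [0,0,0],"translation": [0,0,0],"jaw": 0.35}])

```text
time_s: 17.12
position: [532.2, 94.3, 43.8]
ee_rot: [[-1.0, 0.0, -0.004], [0.0, 1.0, -0.001], [0.004, -0.001, -1.0]]
ft_force: [0.0, -0.4, -0.6]
grip_width: 46.9
grasp_force: 31.3
```

```bash
python3 - <<'E'
from h import *
m=eyes.camera_model("wrist"); im=eyes.capture("wrist")[:,:,::-1]; p=status.read_state(); print(p["position"],p["grip_width"])
cv2.imwrite("pics/w6.png",im)
for n,q in(("timer",(455,106,21)),("tgt foot",(534,95,0)),("vial tgt",(451,8.5,0)),("tile",(446,-89,8))): print(n,proj(m,q))
E
```

```text
[533.89353776  94.43170654  45.7544685 ] 47.18919577702804
timer (np.float64(334.9069760446187), np.float64(112.45806426759022))
tgt foot (np.float64(314.52866125982183), np.float64(225.93097123721836))
vial tgt (np.float64(176.61786710168428), np.float64(104.53563895966806))
tile (np.float64(4.954576931855627), np.float64(95.84555968410208))
```

View pics/w6.png

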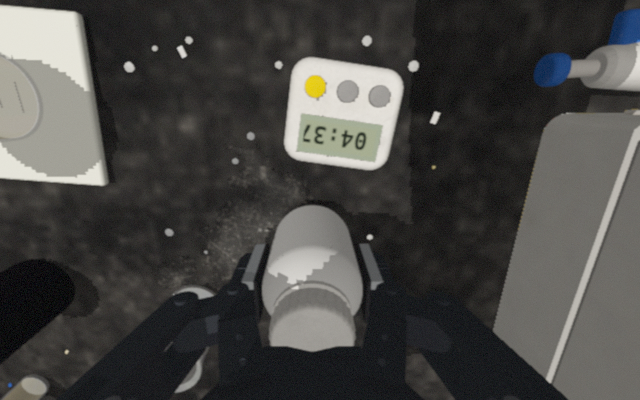

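```bash
python3 - <<'E'
from h import *
m=eyes.camera_model("wrist"); im=cv2.imread("pics/w6.png"); g=cv2.cvtColor(im,cv2.COLOR_BGR2GRAY)
x0,y0,x1,y1=275,48,412,182
t=((g[y0:y1,x0:x1]>110)*255).astype(np.uint8); t=cv2.morphologyEx(t,cv2.MORPH_CLOSE,np.ones((7,7)));t=cv2.morphologyEx(t,cv2.MORPH_OPEN,np.ones((7,7)))
c=max(cv2.findContours(t,0,1)[0],key=cv2.contourArea)[:,0,:]+[x0,y0]; print(cv2.boundingRect(c))
for z in(21,10): 
    w=np.array([ray(m,u,v,z)[:2] for u,v in c],np.float32); print(z,cv2.minAreaRect(w))
print("bottle foot front at", ray(m,312,206,m["eye"][2]*0+18), m["eye"])
E
```

```text
(284, 57, 119, 113)
21 ((459.0287780761719, 110.1317138671875), (62.582275390625, 56.680931091308594), 82.03657531738281)
10 ((459.616455078125, 111.23786163330078), (66.69746398925781, 60.40802764892578), 82.03648376464844)
bottle foot front at [514.42706667  93.35388924  18.        ] [450.09072189  93.30964665 188.2848865 ]
```

servo_tool(commands=[{"turn": [0,0,0],"translation": [-2.5,4.5,5],"jaw": 0.35},{"turn": [0,0,0],"translation": [0,0,5],"jaw": 0.35},{"turn": [0,0,0],"translation": [0,0,3],"jaw": 0.35},{"turn": [0,0,0],"translation": [0,0,0],"jaw": 0.35},{"turn": [0,0,0],"translation": [0,0,0],"jaw": 0.35}])

```text
time_s: 17.58
position: [536.2, 99.4, 32.9]
ee_rot: [[-1.0, -0.0, -0.0], [-0.0, 1.0, -0.0], [0.0, -0.0, -1.0]]
ft_force: [-0.4, 0.2, -1.8]
grip_width: 46.9
grasp_force: 31.3
```

servo_tool(commands=[{"turn": [0,0,0],"translation": [0,0,2],"jaw": 0.35},{"turn": [0,0,0],"translation": [0,0,0],"jaw": 0.35}])

```text
time_s: 17.75
position: [536.2, 99.4, 30.8]
ee_rot: [[-1.0, -0.0, 0.0], [-0.0, 1.0, -0.0], [-0.0, -0.0, -1.0]]
ft_force: [0.2, -0.3, -1.4]
grip_width: 47.3
grasp_force: 31.3
```

servo_tool(commands=[{"turn": [0,0,0],"translation": [0,0,2],"jaw": 0.35},{"turn": [0,0,0],"translation": [0,0,0],"jaw": 0.35}])

```text
time_s: 17.92
position: [536.0, 99.3, 28.5]
ee_rot: [[-1.0, -0.0, -0.0], [-0.0, 1.0, -0.0], [0.0, -0.0, -1.0]]
ft_force: [-0.1, 0.2, -1.6]
grip_width: 47.2
grasp_force: 31.3
```

servo_tool(commands=[{"turn": [0,0,0],"translation": [0,0,1.5],"jaw": 0.35},{"turn": [0,0,0],"translation": [0,0,0],"jaw": 0.35}])

```text
time_s: 18.08
position: [536.3, 99.4, 27.3]
ee_rot: [[-1.0, -0.0, 0.0], [-0.0, 1.0, -0.0], [-0.0, -0.0, -1.0]]
ft_force: [0.3, 1.3, -1.4]
grip_width: 47.0
grasp_force: 31.4
```

servo_tool(commands=[{"turn": [0,0,0],"translation": [0,0,1],"jaw": 0.35},{"turn": [0,0,0],"translation": [0,0,0],"jaw": 0.35}])

```text
time_s: 18.25
position: [536.3, 99.4, 27.2]
ee_rot: [[-1.0, -0.0, 0.0], [-0.0, 1.0, -0.0], [-0.0, -0.0, -1.0]]
ft_force: [-1.6, 0.4, 3.6]
grip_width: 47.6
grasp_force: 31.8
```

servo_tool(commands=[{"turn": [0,0,0],"translation": [0,0,0],"jaw": 0.65},{"turn": [0,0,0],"translation": [0,0,0],"jaw": 0.8},{"turn": [0,0,0],"translation": [0,0,0],"jaw": 0.8},{"turn": [0,0,0],"translation": [0,0,-20],"jaw": 0.8},{"turn": [0,0,0],"translation": [0,0,-40],"jaw": 0.8},{"turn": [0,0,0],"translation": [0,0,-40],"jaw": 0.8},{"turn": [0,0,0],"translation": [0,0,-40],"jaw": 0.8},{"turn": [0,0,0],"translation": [0,0,-20],"jaw": 0.6},{"turn": [0,0,0],"translation": [-15,-38,0],"jaw": 0.6},{"turn": [0,0,0],"translation": [-15,-38,0],"jaw": 0.6},{"turn": [0,0,0],"translation": [-15,-38,0],"jaw": 0.6},{"turn": [0,0,0],"translation": [-15,-38,0],"jaw": 0.6},{"turn": [0,0,0],"translation": [-15,-38,0],"jaw": 0.6},{"turn": [0,0,0],"translation": [0,0,0],"jaw": 0.6},{"turn": [0,0,0],"translation": [0,0,0],"jaw": 0.6}])

```text
time_s: 19.5
position: [611.5, -93.0, 185.1]
ee_rot: [[-1.0, 0.004, -0.001], [0.004, 1.0, 0.0], [0.001, 0.0, -1.0]]
ft_force: [0.2, 0.5, -1.1]
grip_width: 51.1
grasp_force: 0.0
```

```bash
python3 - <<'E'
from h import *
m=eyes.camera_model("wrist"); im=eyes.capture("wrist")[:,:,::-1]; p=status.read_state(); print(p["position"],p["grip_width"])
cv2.imwrite("pics/w7.png",im)
for n,q in(("timer",(457,110,15)),("bottle",(536,99,87)),("vial",(687,-153.5,52)),("vialfoot",(687,-153.5,0)),("dish",(446,-89,93)),("tile",(446,-89,8))): print(n,proj(m,q))
E
```

```text
[611.08417128 -91.31993012 185.53757608] 51.53492817538413
timer (np.float64(523.6258107288202), np.float64(21.526805846700796))
bottle (np.float64(549.5461507247269), np.float64(110.00056402635484))
vial (np.float64(258.1463411254093), np.float64(253.24410929773015))
vialfoot (np.float64(265.4307329513906), np.float64(232.42329535607558))
dish (np.float64(318.41115096209126), np.float64(-25.30505141310266))
tile (np.float64(316.45615045753334), np.float64(11.260194386247775))
```

View pics/w7.png

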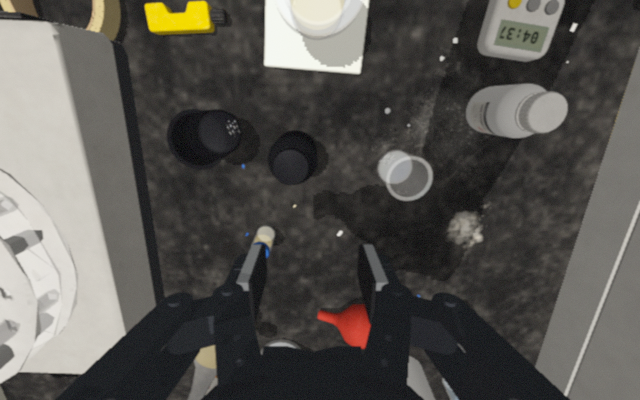

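The bottle stands behind the timer with its cap at (549,112), as predicted. The vial foot is at (264,234), also as predicted. Going for the vial.

servo_tool(commands=[{"turn": [0,0,0],"translation": [-25,-20,0],"jaw": 0.6},{"turn": [0,0,0],"translation": [-25,-21,0],"jaw": 0.6},{"turn": [0,0,0],"translation": [-25,-21,0],"jaw": 0.6},{"turn": [0,0,0],"translation": [0,0,30],"jaw": 0.6},{"turn": [0,0,0],"translation": [0,0,40],"jaw": 0.6},{"turn": [0,0,0],"translation": [0,0,35],"jaw": 0.6},{"turn": [0,0,0],"translation": [0,0,25],"jaw": 0.6},{"turn": [0,0,0],"translation": [0,0,10],"jaw": 0.6},{"turn": [0,0,0],"translation": [0,0,0],"jaw": 0.6},{"turn": [0,0,0],"translation": [0,0,0],"jaw": 0.6}])

```text
time_s: 20.38
position: [686.3, -151.3, 47.2]
ee_rot: [[-1.0, -0.002, 0.0], [-0.002, 1.0, 0.0], [-0.0, 0.0, -1.0]]
ft_force: [0.5, 0.1, 0.2]
grip_width: 51.3
grasp_force: 0.0
```

servo_tool(commands=[{"turn": [0,0,0],"translation": [0,-2,15],"jaw": 0.6},{"turn": [0,0,0],"translation": [0,0,15],"jaw": 0.6},{"turn": [0,0,0],"translation": [0,0,6],"jaw": 0.6},{"turn": [0,0,0],"translation": [0,0,0],"jaw": 0.6},{"turn": [0,0,0],"translation": [0,0,0],"jaw": 0.4},{"turn": [0,0,0],"translation": [0,0,0],"jaw": 0.25},{"turn": [0,0,0],"translation": [0,0,0],"jaw": 0.15},{"turn": [0,0,0],"translation": [0,0,0],"jaw": 0.1},{"turn": [0,0,0],"translation": [0,0,0],"jaw": 0.1},{"turn": [0,0,0],"translation": [0,0,0],"jaw": 0.1}], squeeze=25)

```text
time_s: 21.22
position: [687.8, -154.9, 12.8]
ee_rot: [[-1.0, -0.0, 0.004], [-0.0, 1.0, -0.001], [-0.004, -0.001, -1.0]]
ft_force: [0.1, 0.3, 6.0]
grip_width: 22.3
grasp_force: 25.0
```

servo_tool(commands=[{"turn": [0,0,0],"translation": [0,0,-12],"jaw": 0.1},{"turn": [0,0,0],"translation": [0,0,-30],"jaw": 0.1},{"turn": [0,0,0],"translation": [0,0,-35],"jaw": 0.1},{"turn": [0,0,0],"translation": [0,0,-35],"jaw": 0.1},{"turn": [0,0,0],"translation": [0,0,-18],"jaw": 0.1},{"turn": [0,0,0],"translation": [16,10,0],"jaw": 0.1},{"turn": [0,0,0],"translation": [28,20,0],"jaw": 0.1},{"turn": [0,0,0],"translation": [28,20,0],"jaw": 0.1},{"turn": [0,0,0],"translation": [28,20,0],"jaw": 0.1},{"turn": [0,0,0],"translation": [28,20,0],"jaw": 0.1},{"turn": [0,0,0],"translation": [28,20,0],"jaw": 0.1},{"turn": [0,0,0],"translation": [28,20,0],"jaw": 0.1},{"turn": [0,0,0],"translation": [25,17,0],"jaw": 0.1},{"turn": [0,0,0],"translation": [18,12,0],"jaw": 0.1},{"turn": [0,0,0],"translation": [9,6,0],"jaw": 0.1},{"turn": [0,0,0],"translation": [0,0,0],"jaw": 0.1},{"turn": [0,0,0],"translation": [0,0,0],"jaw": 0.1}])

```text
time_s: 22.63
position: [450.8, 10.1, 140.8]
ee_rot: [[-1.0, -0.001, 0.002], [-0.001, 1.0, -0.001], [-0.002, -0.001, -1.0]]
ft_force: [0.3, -0.7, 0.5]
grip_width: 21.8
grasp_force: 24.6
```

servo_tool(commands=[{"turn": [0,0,0],"translation": [0,0,20],"jaw": 0.1},{"turn": [0,0,0],"translation": [0,0,30],"jaw": 0.1},{"turn": [0,0,0],"translation": [0,0,35],"jaw": 0.1},{"turn": [0,0,0],"translation": [0,0,25],"jaw": 0.1},{"turn": [0,0,0],"translation": [0,0,10],"jaw": 0.1},{"turn": [0,0,0],"translation": [0,0,0],"jaw": 0.1},{"turn": [0,0,0],"translation": [0,0,0],"jaw": 0.1}])

```text
time_s: 23.22
position: [450.9, 9.8, 20.6]
ee_rot: [[-1.0, 0.001, -0.0], [0.001, 1.0, -0.0], [0.0, -0.0, -1.0]]
ft_force: [0.3, 0.7, 0.2]
grip_width: 22.0
grasp_force: 24.6
```

servo_tool(commands=[{"turn": [0,0,0],"translation": [0,0,2],"jaw": 0.1},{"turn": [0,0,0],"translation": [0,0,2],"jaw": 0.1},{"turn": [0,0,0],"translation": [0,0,0],"jaw": 0.1}])

```text
time_s: 23.47
position: [451.7, 10.1, 17.8]
ee_rot: [[-1.0, -0.0, 0.003], [-0.0, 1.0, -0.0], [-0.003, -0.0, -1.0]]
ft_force: [-0.3, -0.1, -0.4]
grip_width: 21.5
grasp_force: 24.6
```

servo_tool(commands=[{"turn": [0,0,0],"translation": [0,0,1.5],"jaw": 0.1},{"turn": [0,0,0],"translation": [0,0,0],"jaw": 0.1}])

```text
time_s: 23.63
position: [450.7, 10.3, 15.4]
ee_rot: [[-1.0, -0.0, 0.001], [-0.0, 1.0, -0.0], [-0.001, -0.0, -1.0]]
ft_force: [-0.6, 1.3, -0.2]
grip_width: 21.7
grasp_force: 24.6
```

servo_tool(commands=[{"turn": [0,0,0],"translation": [0,0,1.5],"jaw": 0.1},{"turn": [0,0,0],"translation": [0,0,0],"jaw": 0.1}])

```text
time_s: 23.8
position: [450.1, 10.4, 13.3]
ee_rot: [[-1.0, -0.0, -0.0], [-0.0, 1.0, -0.0], [0.0, -0.0, -1.0]]
ft_force: [0.5, 0.5, -0.6]
grip_width: 21.7
grasp_force: 24.6
```

servo_tool(commands=[{"turn": [0,0,0],"translation": [0,0,1],"jaw": 0.1},{"turn": [0,0,0],"translation": [0,0,0],"jaw": 0.1}])

```text
time_s: 23.97
position: [450.3, 10.4, 12.7]
ee_rot: [[-1.0, -0.0, 0.0], [-0.0, 1.0, -0.0], [-0.0, -0.0, -1.0]]
ft_force: [-0.8, 0.2, 2.1]
grip_width: 22.0
grasp_force: 24.8
```

Contact. I'll release, rise and retreat toward the robot side for a final top view.

servo_tool(commands=[{"turn": [0,0,0],"translation": [0,0,0],"jaw": 0.35},{"turn": [0,0,0],"translation": [0,0,0],"jaw": 0.5},{"turn": [0,0,0],"translation": [0,0,0],"jaw": 0.5},{"turn": [0,0,0],"translation": [0,0,-15],"jaw": 0.5},{"turn": [0,0,0],"translation": [0,0,-30],"jaw": 0.5},{"turn": [0,0,0],"translation": [0,0,-40],"jaw": 0.5},{"turn": [0,0,0],"translation": [0,0,-40],"jaw": 0.5},{"turn": [0,0,0],"translation": [0,0,-40],"jaw": 0.5},{"turn": [0,0,0],"translation": [0,0,-30],"jaw": 0.5},{"turn": [0,0,0],"translation": [30,0,0],"jaw": 0.5},{"turn": [0,0,0],"translation": [40,0,0],"jaw": 0.5},{"turn": [0,0,0],"translation": [40,0,0],"jaw": 0.5},{"turn": [0,0,0],"translation": [30,0,0],"jaw": 0.5},{"turn": [0,0,0],"translation": [0,0,0],"jaw": 0.5},{"turn": [0,0,0],"translation": [0,0,0],"jaw": 0.5}])

```text
time_s: 25.22
position: [309.9, 10.3, 207.6]
ee_rot: [[-1.0, 0.0, 0.003], [0.0, 1.0, -0.0], [-0.003, -0.0, -1.0]]
ft_force: [0.7, -0.2, 0.1]
grip_width: 42.6
grasp_force: 0.0
```

```bash
python3 - <<'E'
from h import *
p=status.read_state(); print(p["position"])
t=eyes.capture("top")[:,:,::-1]; cv2.imwrite("pics/t8.png",t); cv2.imwrite("pics/c8.png",cv2.resize(t[120:290,220:450],None,fx=3.4,fy=3.4,interpolation=cv2.INTER_CUBIC))
m=eyes.camera_model("top")
for n,q in(("timer",(457,110,15)),("bottle",(536,99,87)),("vial",(451,10,52)),("dish",(446,-89,93)),("tile",(446,-89,8))):
    u,v=proj(m,q); print(n,(u-220)*3.4,(v-120)*3.4)
E
```

```text
[309.90774585  10.322099   207.58749969]
timer 121.41704161499432 416.9404625211151
bottle 119.85878496436428 271.16872022950525
vial 285.35903247941724 421.9660941911973
dish 462.4222951501991 425.49253016386365
tile 455.960174913777 428.4514236166424
```

View pics/c8.png

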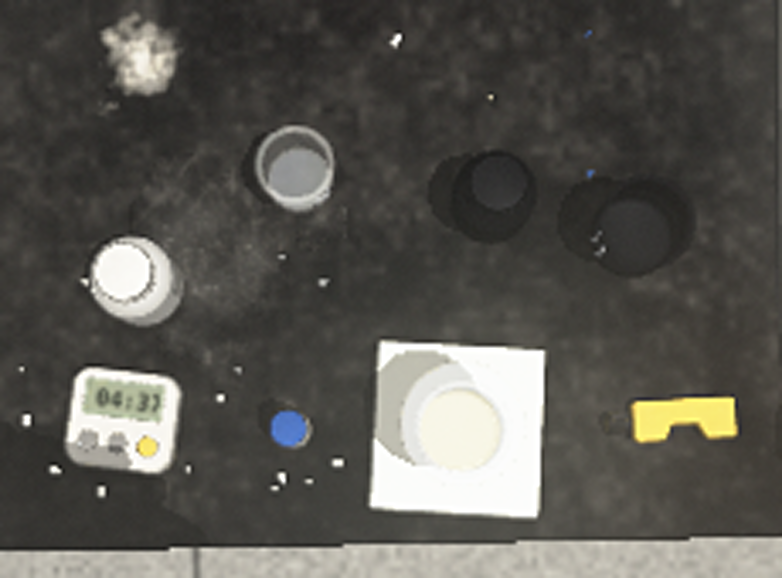

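The final top view matches the predictions:
- **Bottle:** cap at (123,272), behind the timer.
- **Vial:** at (289,428), between the tile and the timer.
- **Dish and beaker:** the dish's visible left and top edges, at 400 and 362, fit a dish centred on the tile.
- **Bystanders:** undisturbed.

Handing in.

```bash
python3 -c "
from plant import workorder
print(workorder.finish_job())"
```

```text
the job is handed in; nothing more can be done
None
```

I handed in the job after about 25 s of robot time: beaker on the tile, dish on its rim, bottle behind the timer and vial midway. The hand-in returned no verdict, and the dish's right edge couldn't be checked in the last view (white on white).

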